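# Lift the cover plate off the slide jig

## Task

Uncover the slide in the jig with the orange plate: lift that plate straight up off its two dowels by its black handle bar, keeping it level so that it does not bind, then lower it flat, handle up, onto the middle of the green mat, lengthwise along the mat, and let go only once it lies there. Leave the blue plate seated on its own jig.

Things in the scene. Friction and masses are not known exactly. Their poses are not given: they have to be found in the camera images.
- orange_plate_bar (a point): centre of the black grip bar of the orange plate, 40 mm above the underside of the loose plate (120 x 60 x 10 mm, 0.22 kg, a window in the middle) and over its centre. Bar: 86 mm long along x, 12 wide (y), 14 high, on two posts at x = -36 and +36 mm, 23 mm free height below it. Plate holes: 9.2 mm, at x = -50 and +50 mm. Axes: x along plate and bar, y across, z up
- blue_plate_bar (a point): centre of the black grip bar of the blue plate, which is the same in all but colour and sits on a jig of its own; it is to be left there
- jig_orange_seat (a point): centre of the top face of the orange plate's jig, a fixed aluminium block 136 x 80 mm, top 20 mm above the desk. The plate rests on this face (bar centre 40 mm above it) with two 8 mm steel dowels, at x = -50 and +50 mm, in its holes; the dowels are 26 mm high and end 16 mm above the plate's top, so it must rise 26 mm to come clear. Axes: x through both dowels, y across, z up
- mat_top (a point): centre of the top face of the green mat with a white border line, 150 x 90 mm, 4 mm thick, flat and fixed on the desk. When the plate lies on the mat the centre of its bar is 40 mm above this face. Axes: x along the mat's length, y across, z up

How it is judged:
By the outcome, as a careful person would: the job done as asked, in the order asked, and still so for the second after the job is handed in, with the robot touching nothing.
It also fails if it takes over 38 s, if anything falls off the work surface, if the arm or the gripper's body presses on something with over 40 N, if the wrist force passes 120 N, or if a joint passes its speed limit or range.

## Robot

A 7-joint arm with a two-finger parallel gripper is mounted at the origin on a cart in front of the work surface, level with it; the furniture and walls round the work are solid. World frame = base frame: x ahead of the robot, y to its left, z up, the work surface at z = 0. Lengths are in m, angles in rad, forces in N, time in s.
With the tool pointing down it reaches from about 0.4 to 0.85 m from the base axis. Payload 10.4 kg.
Tool frame: the origin (TCP) lies midway between the tips of the shut fingers; the grasp point (between the pads) lies 19 mm behind it; x points along the fingers, z is the direction in which the jaws open and shut, and the axes are right-handed (so a half turn about x gives the same grasp; the last joint's range is limited). The gripper opens to 87 mm and grips with 3 to 60 N. Pads are 19 mm wide; open, the fingers measure 117 mm over their backs; the gripper's body (75 mm by 190 mm) begins 51 mm behind the grasp point.
Start: joints at [1.215, 0.332, -0.065, 1.46, 0.022, 1.35, -0.088], TCP at [0.204, -0.591, 0.184] pointing down, gripper open.
Joint ranges: [-2.6, 2.6], [-0.5, 2.12], [-1.47, 1.34], [0.16, 2.42], [-1.27, 4.41], [0.06, 2.06], [-2.6, 2.6]. Speed limits (rad/s): [2.22, 2.22, 2.79, 2.79, 3.14, 3.14, 3.14].

## Interface

Orientations are given as a unit quaternion [x, y, z, w].
In Python, from bench import read_state, camera, camera_params, close_job gives the robot as it stands.
- The arm moves only by the tool arm_command, never from a script. Its argument "targets" is a list of rows, each a list of 7 numbers: the closure in counts, from 0 (fully open) to 255 (shut), then the shift along the tool's x, y, z in mm, then the turn, a rotation vector about the tool's x, y, z in rad. A call has 1 to 10 rows; each row is the pose to reach, as a shift and turn from the pose commanded when the call began, along the tool's axes at that moment; what a row does not reach only later rows make up. A row lasts 1/10 s, in which the tool goes at most 50 mm and 8.59 degrees, less where a joint would pass 70% of its speed; a pose out of reach is approached as far as the arm can. A call with a gripper value outside its range is refused whole. The fingers move at their own pace and stop on an object; "newtons" is the grip in N (left out, the last holds). Time passes only in rows, so rows that repeat a pose let the fingers close. It gives the time, the measured TCP pose, the force and the opening at its end, in the units of the state.
- read_state(): the state, without advancing time (a new reading comes with each control period).
- camera(name): name is "side" or "top"; returns the picture (480x640x3 uint8, red, green, blue); there is no depth.
- camera_params(name): a dict with "intrinsics" (3x3 intrinsics, pixels), "dist" ([k1, k2, p1, p2, k3] as OpenCV has them; the pictures are not rectified), "xyz" and "orientation" of the camera in the world. Camera axes: x right, y down, z forward; pixel columns grow to the right and rows downward; lengths in m; the calibration is good to about 2 mm. A picture is of the moment at which its call begins. camera_params takes no time and is no camera call.
- close_job(): hands the job in, once; it reports no verdict.
The state is a dict: "time": time; "joint_positions": joint angles; "joint_vel": joint speeds; "joint_torque": joint torques, N m; "ee_pos": TCP position; "eef_rot": TCP orientation; "ft_force": force on the tool from outside, world axes, zero at the start; "torque": the same for the moment, N m; "width": finger opening in m.
Only numpy, scipy, OpenCV 4.12 (cv2) and the standard library are available. Lean on these libraries where they do the work, as an engineer would, in place of code of your own. Each camera call takes 0.05 s, during which the arm holds its last target.

## Working session

There is one attempt and no reset: what is moved stays moved. The work goes in short steps, Python scripts to look and compute and a tool call to move; the robot and the scene stay as the last step left them, time stands still between calls to the robot, and variables do not carry over. Pictures are saved under pics/ and viewed, and the job is handed in when it is done.

Besides the shell and the picture viewer there is one more tool, called after "Request:" as name(argument=value, ...), one argument or row to a line, values as JSON. arm_command: Moves the arm, as the interface text tells. Its arguments: {"type":"object","properties":{"targets":{"type":"array"},"newtons":{"type":"number"}},"required":["targets"]}

```bash
mkdir -p pics; ls; python3 - <<'E'
from bench import *
import cv2
s=read_state()
for k in s: print(k,s[k])
for n in ("side","top"):
    cv2.imwrite(f"pics/{n}0.png",camera(n)[:,:,::-1]); print(camera_params(n))
E
```

```text
pics
time 0.0
joint_positions [ 1.2154178   0.33286284 -0.06470346  1.46096661  0.02157433  1.3498805
 -0.08847365]
joint_vel [ 1.24304816e-03  1.12308458e-03 -2.51342205e-04  1.45854049e-04
  7.73862554e-04  3.56703751e-04 -9.68956612e-05]
joint_torque [-6.97111591e-04 -6.23248529e+01  2.38300773e-02 -3.89888263e+01
 -6.16456219e-02  3.96915630e-02  8.37962830e-05]
ee_pos [ 0.20402543 -0.59028652  0.18324754]
eef_rot [ 0.41055029  0.57633297 -0.40998994  0.57549719]
ft_force [-0.1013779   0.94333274  0.5906132 ]
torque [ 0.01572232 -0.00918413 -0.01029422]
width 0.08669822399361361
{'intrinsics': array([[566.85902822,   0.        , 320.95272562],
       [  0.        , 566.85902822, 246.21167582],
       [  0.        ,   0.        ,   1.        ]]), 'dist': array([-0.10148963,  0.        ,  0.        ,  0.        ,  0.        ]), 'xyz': array([ 0.18964769, -0.3361452 ,  0.58057611]), 'orientation': array([ 0.86734196, -0.22497362,  0.11631994, -0.4284559 ])}
{'intrinsics': array([[491.22784877,   0.        , 318.55617957],
       [  0.        , 491.22784877, 231.78632209],
       [  0.        ,   0.        ,   1.        ]]), 'dist': array([-0.08612616,  0.        ,  0.        ,  0.        ,  0.        ]), 'xyz': array([0.39254105, 0.25827363, 0.90772528]), 'orientation': array([-0.69473486,  0.71539137, -0.05191342,  0.05351321])}
```

View pics/side0.png

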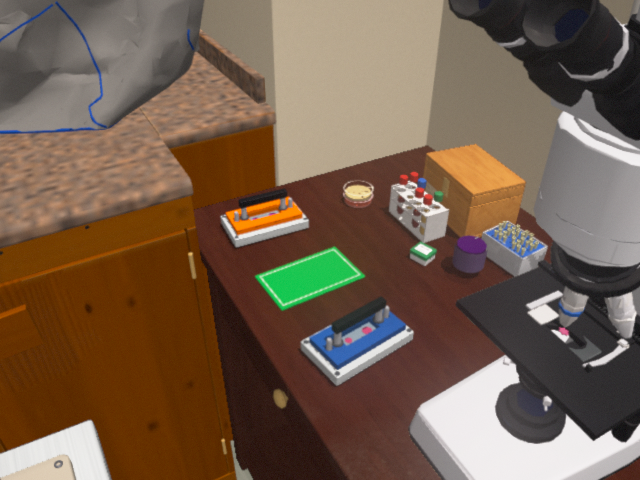

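View pics/top0.png

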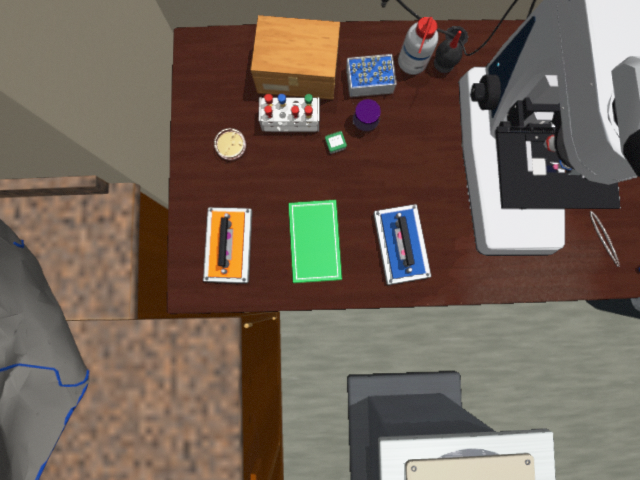

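The top view shows the orange plate's jig at about (228,245), the mat at (315,241) and the blue jig at (403,245), with the microscope on the right. In the side view they're at about (264,215), (310,277) and (357,338). Next I'll triangulate them.

```bash
cat > h.py <<'E'
import numpy as np, cv2
from bench import *
from scipy.spatial.transform import Rotation as R
def ray(n,uv):
    p=camera_params(n); q=cv2.undistortPoints(np.array(uv,float).reshape(-1,1,2),p["intrinsics"],p["dist"]).reshape(-1,2)
    d=np.c_[q,np.ones(len(q))]@R.from_quat(p["orientation"]).as_matrix().T
    return p["xyz"],d/np.linalg.norm(d,axis=1)[:,None]
def plane(n,uv,z):
    o,d=ray(n,uv); return o+d*((z-o[2])/d[:,2])[:,None]
def tri(u1,u2):
    o1,d1=ray("top",u1);o2,d2=ray("side",u2);out=[]
    for a,b in zip(d1,d2):
        t=np.linalg.lstsq(np.c_[a,-b],o2-o1,rcond=None)[0]
        p,q=o1+a*t[0],o2+b*t[1]; out.append(np.r_[(p+q)/2,np.linalg.norm(p-q)])
    return np.array(out)
def proj(n,P):
    p=camera_params(n);M=R.from_quat(p["orientation"]).as_matrix().T
    return cv2.projectPoints(np.array(P,float).reshape(-1,1,3),cv2.Rodrigues(M)[0],-M@p["xyz"],p["intrinsics"],p["dist"])[0].reshape(-1,2)
def mask(im,lo,hi,roi):
    hsv=cv2.cvtColor(im,cv2.COLOR_BGR2HSV);m=cv2.inRange(hsv,np.array(lo),np.array(hi))
    k=np.zeros_like(m);x0,y0,x1,y1=roi;k[y0:y1,x0:x1]=m[y0:y1,x0:x1];return k
def big(m):
    return max(cv2.findContours(m,cv2.RETR_EXTERNAL,cv2.CHAIN_APPROX_NONE)[0],key=cv2.contourArea)
E
python3 - <<'E'
from h import *
t=cv2.imread("pics/top0.png");s=cv2.imread("pics/side0.png")
np.set_printoptions(precision=4,suppress=True)
# mat quads
def quad(im,lo,hi,roi):
    c=cv2.convexHull(big(mask(im,lo,hi,roi)));
    for e in np.arange(1,15,.5):
        q=cv2.approxPolyDP(c,e,True)
        if len(q)==4: break
    return q.reshape(-1,2), cv2.minAreaRect(c)
for n,im,roi in(("top",t,(270,180,360,300)),("side",s,(240,235,375,320))):
    q,r=quad(im,(50,120,60),(75,255,255),roi);print("mat",n,q.tolist(),r);P=plane(n,q,.004);print(P,P.mean(0),np.linalg.norm(np.diff(P,axis=0),axis=1))
for n,im,roi in(("top",t,(195,195,260,290)),("side",s,(215,185,315,245))):
    q,r=quad(im,(5,150,100),(20,255,255),roi);print("orange",n,q.tolist(),r);P=plane(n,q,.030);print(P,P.mean(0),np.linalg.norm(np.diff(P,axis=0),axis=1))
for nm,rt,rs in(("or",(212,205,240,280),(235,185,292,212)),("bl",(390,205,418,275),(325,295,392,335))):
  for n,im,roi in(("top",t,rt),("side",s,rs)):
    c=big(mask(im,(0,0,0),(179,255,55),roi));r=cv2.minAreaRect(c);print(nm,n,r,cv2.boxPoints(r).tolist())
for n,im,roi in(("top",t,(195,195,260,290)),("side",s,(210,180,320,250)),("top",t,(360,190,440,290)),("side",s,(290,290,420,385))):
    x0,y0,x1,y1=roi;c=im[y0:y1,x0:x1];print(n,c.shape)
a=cv2.resize(t[195:290,190:260],None,fx=6,fy=6,interpolation=2)
b=cv2.resize(s[180:250,210:320],None,fx=6,fy=6,interpolation=2)
cv2.imwrite("pics/ta.png",a);cv2.imwrite("pics/sa.png",b)
E
```

```text
mat top [[335, 200], [341, 279], [293, 282], [288, 204]] ((314.3982849121094, 240.97344970703125), (80.62103271484375, 49.35709762573242), 86.18592071533203)
[[0.5879 0.2257 0.004 ]
 [0.4396 0.2197 0.004 ]
 [0.4367 0.3079 0.004 ]
 [0.5829 0.3142 0.004 ]] [0.5118 0.2669 0.004 ] [0.1484 0.0883 0.1463]
mat side [[364, 275], [283, 310], [255, 277], [332, 247]] ((309.9109802246094, 277.0959167480469), (42.72002029418945, 102.76213836669922), 69.44395446777344)
[[0.588  0.2235 0.004 ]
 [0.4409 0.2137 0.004 ]
 [0.4355 0.3016 0.004 ]
 [0.5804 0.3106 0.004 ]] [0.5112 0.2624 0.004 ] [0.1475 0.088  0.1452]
orange top [[212, 211], [244, 214], [240, 277], [208, 275]] ((226.0262451171875, 244.00137329101562), (32.74415588378906, 65.69854736328125), 3.0127875804901123)
[[0.5687 0.4519 0.03  ]
 [0.5613 0.3932 0.03  ]
 [0.4469 0.4012 0.03  ]
 [0.452  0.4589 0.03  ]] [0.5072 0.4263 0.03  ] [0.0592 0.1146 0.0579]
orange side [[302, 211], [238, 234], [225, 213], [275, 199]] ((264.0882568359375, 214.35293579101562), (25.46623992919922, 75.18604278564453), 75.96376037597656)
[[0.5689 0.3961 0.03  ]
 [0.44
[... 554 characters left out ...]
25, 187.5294189453125], [287.00006103515625, 196.0], [239.47064208984375, 207.88235473632812]]
bl top ((403.2706604003906, 241.44448852539062), (48.0507698059082, 4.119354724884033), 78.40782928466797) [[396.42523193359375, 218.32302856445312], [400.4605712890625, 217.49526977539062], [410.1160888671875, 264.5659484863281], [406.08074951171875, 265.3937072753906]]
bl side ((358.7364501953125, 314.51446533203125), (11.399984359741211, 59.05895233154297), 61.50436782836914) [[330.06494140625, 323.59326171875], [381.9691162109375, 295.416748046875], [387.407958984375, 305.4356689453125], [335.5037841796875, 333.6121826171875]]
top (95, 65, 3)
side (70, 110, 3)
top (100, 80, 3)
side (95, 130, 3)
```

View pics/ta.png

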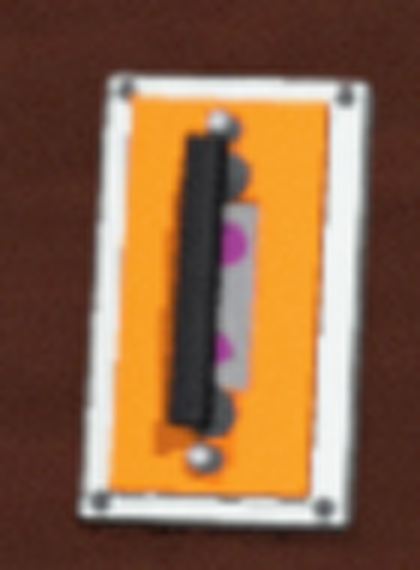

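View pics/sa.png

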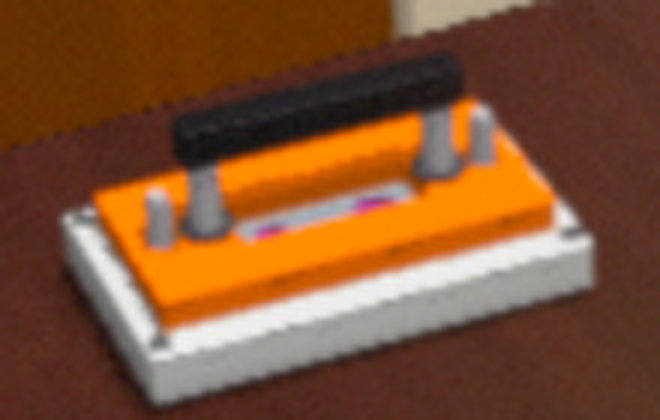

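```bash
python3 - <<'E'
from h import *
np.set_printoptions(precision=4,suppress=True)
P=tri([[223,241.9],[403.3,241.4],[219.67,242-0],[314.4,241.]][:2],[[262.2,197.7],[358.7,314.5]]);print("bar centres",P)
print("or ends",tri([[221.65,265.93],[224.25,217.85]],[[238.4,203.6],[285.9,191.8]]))
print("mat",tri([[335,200],[341,279],[293,282],[288,204]],[[364,275],[283,310],[255,277],[332,247]]))
# dowel tips
t=lambda x,y:[190+(x+.5)/6-.5,195+(y+.5)/6-.5]; s=lambda x,y:[210+(x+.5)/6-.5,180+(y+.5)/6-.5]
print("dowel tips near/far",tri([t(200,458),t(218,122)],[s(157,190),s(481,108)]))
for z in(.06,): print(plane("top",[[223,241.9],[221.65,265.93],[224.25,217.85]],z),plane("side",[[262.2,197.7]],z))
for z in(.0,.030): 
  print("jig screws", plane("top",[t(125,88),t(345,96),t(323,508),t(101,500)],.02).mean(0), plane("side",[s(160,340),s(572,232)],.02))
print("reproj of text-height", proj("top",[[.507,.425,.06]]),proj("side",[[.507,.425,.06]]))
s=read_state();print(R.from_quat(s["eef_rot"]).as_matrix())
E
```

```text
bar centres [[0.5075 0.4257 0.0596 0.0008]
 [0.5009 0.1095 0.055  0.0035]]
or ends [[0.4651 0.4283 0.0594 0.0001]
 [0.5508 0.4232 0.0598 0.0022]]
mat [[ 0.5888  0.2254  0.0022  0.001 ]
 [ 0.4414  0.2189 -0.0009  0.0033]
 [ 0.4374  0.3081 -0.0017  0.001 ]
 [ 0.5832  0.3146  0.0004  0.0009]]
dowel tips near/far [[0.4583 0.4285 0.0459 0.0017]
 [0.5582 0.423  0.0458 0.0014]]
[[0.5071 0.4257 0.06  ]
 [0.4651 0.4281 0.06  ]
 [0.5497 0.4235 0.06  ]] [[0.5076 0.425  0.06  ]]
jig screws [0.5086 0.4267 0.02  ] [[0.444  0.395  0.02  ]
 [0.5697 0.3868 0.02  ]]
jig screws [0.5086 0.4267 0.02  ] [[0.444  0.395  0.02  ]
 [0.5697 0.3868 0.02  ]]
reproj of text-height [[223.4133 241.9443]] [[261.849  197.7923]]
[[-0.0005  0.9451  0.3267]
 [ 0.0011  0.3267 -0.9451]
 [-1.     -0.0001 -0.0012]]
```

```bash
python3 - <<'E'
from h import *
np.set_printoptions(precision=3,suppress=True)
print("counter corner",tri([[243,320]],[[193,190]]), "back ctr corner", tri([[140,183]],[[190,30]]))
print("table edges top z0",plane("top",[[168,310],[172,25],[560,303],[478,253],[564,250],[470,75]],0))
for uv in ([455,5],[520,30],[600,50],[560,120],[540,200],[460,300],[415,420],[555,270],[470,479]):
    o,d=ray("side",[uv]);d=d[0]; print(uv,d,[ (o+d*t/np.hypot(*d[:2])).round(2).tolist() for t in(.2,.3,.4,.5,.6)])
for uv in ([480,90],[500,208],[620,208],[550,10],[590,160],[600,180],[638,150],[638,240]):
    print(uv,plane("top",[uv]*5,0)[0],plane("top",[uv],.2)[0],plane("top",[uv],.4)[0])
E
```

```text
counter corner [[0.376 0.379 0.14  0.005]] back ctr corner [[0.488 0.478 0.346 0.108]]
table edges top z0 [[ 0.391  0.54   0.   ]
 [ 0.967  0.546  0.   ]
 [ 0.381 -0.189  0.   ]
 [ 0.48  -0.039  0.   ]
 [ 0.48  -0.206  0.   ]
 [ 0.837 -0.053  0.   ]]
[455, 5] [ 0.656  0.719 -0.229] [[0.32, -0.19, 0.53], [0.39, -0.11, 0.51], [0.46, -0.04, 0.49], [0.53, 0.03, 0.46], [0.59, 0.11, 0.44]]
[520, 30] [ 0.727  0.637 -0.256] [[0.34, -0.2, 0.53], [0.42, -0.14, 0.5], [0.49, -0.07, 0.47], [0.57, -0.01, 0.45], [0.64, 0.06, 0.42]]
[600, 50] [ 0.802  0.535 -0.266] [[0.36, -0.23, 0.53], [0.44, -0.17, 0.5], [0.52, -0.11, 0.47], [0.61, -0.06, 0.44], [0.69, -0.0, 0.41]]
[560, 120] [ 0.753  0.539 -0.378] [[0.35, -0.22, 0.5], [0.43, -0.16, 0.46], [0.51, -0.1, 0.42], [0.6, -0.04, 0.38], [0.68, 0.01, 0.34]]
[540, 200] [ 0.706  0.503 -0.498] [[0.35, -0.22, 0.47], [0.43, -0.16, 0.41], [0.52, -0.1, 0.35], [0.6, -0.05, 0.29], [0.68, 0.01, 0.24]]
[460, 300] [ 0.563  0.502 -0.657] [[0.34, -0.2, 0.41], [0.41, -0.14, 0.32], [0.49, -0.07, 0.23], [0.56, -0.0, 0.14], [0.64, 0.06, 0.06]]
[415, 420] [ 0.425  0.418 -0.8
[... 318 characters left out ...]
.12], [0.52, -0.12, -0.04], [0.61, -0.06, -0.19], [0.69, -0.01, -0.35]]
[480, 90] [ 0.804 -0.07  -0.   ] [0.713 0.002 0.2  ] [0.623 0.074 0.4  ]
[500, 208] [ 0.565 -0.088  0.   ] [ 0.527 -0.012  0.2  ] [0.489 0.065 0.4  ]
[620, 208] [ 0.558 -0.329  0.   ] [ 0.522 -0.2    0.2  ] [ 0.485 -0.07   0.4  ]
[550, 10] [ 0.983 -0.239 -0.   ] [ 0.853 -0.129  0.2  ] [ 0.723 -0.02   0.4  ]
[590, 160] [ 0.656 -0.279  0.   ] [ 0.598 -0.161  0.2  ] [ 0.54  -0.042  0.4  ]
[600, 180] [ 0.615 -0.295 -0.   ] [ 0.566 -0.173  0.2  ] [ 0.517 -0.051  0.4  ]
[638, 150] [ 0.675 -0.384  0.   ] [ 0.613 -0.243  0.2  ] [ 0.551 -0.101  0.4  ]
[638, 240] [ 0.495 -0.359  0.   ] [ 0.472 -0.223  0.2  ] [ 0.45  -0.087  0.4  ]
```

```bash
python3 - <<'E'
import cv2
t=cv2.imread("pics/top0.png");s=cv2.imread("pics/side0.png")
cv2.imwrite("pics/tm.png",cv2.resize(t[0:300,440:640],None,fx=2,fy=2))
cv2.imwrite("pics/sm.png",cv2.resize(s[0:300,380:640],None,fx=2,fy=2))
E
```

```text
(no output)
```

View pics/tm.png

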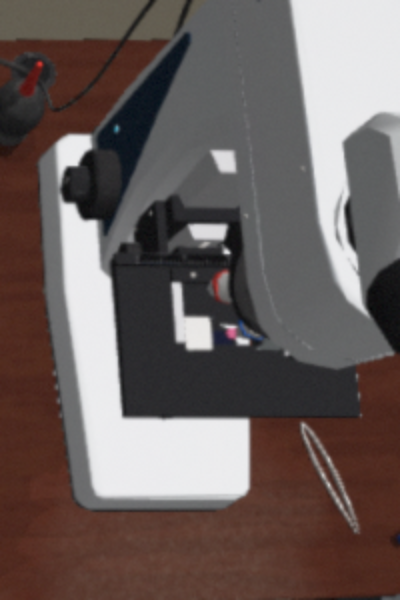

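View pics/sm.png

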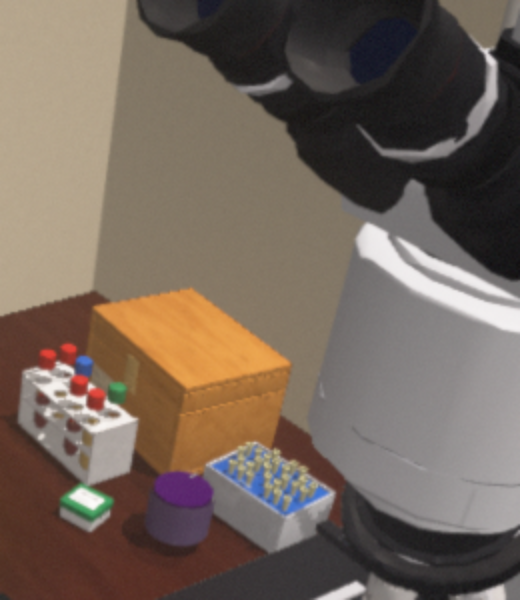

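```bash
python3 - <<'E'
from h import *
np.set_printoptions(precision=3,suppress=True)
print(proj("top",[[0,0,0],[0.1,0,0],[.1,0,.3],[.1,-.1,.6],[.2,-.5,.2]]))
print("back ctr",tri([[140,183],[140,210]],[[273,122],[273,122]]),plane("top",[[140,250],[280,400],[243,400]],.14), plane("side",[[273,122]],.14))
print("obstacles near path: tall tubes",plane("top",[[290,130]],.05))
E
cat >> h.py <<'E'
def rows(ways,n):
    """ways: list of (x,y,z,yaw of tool z deg); from current pose; n rows each; prints rows in tool axes"""
    s=read_state();Rt=R.from_quat(s["eef_rot"]).as_matrix();p0=s["ee_pos"];out=[]
    pp=p0;y0=np.degrees(np.arctan2(Rt[1,2],Rt[0,2]));yy=y0
    for w,k in zip(ways,n):
        for i in range(1,k+1):
            p=pp+(np.array(w[:3])-pp)*i/k; y=yy+(w[3]-yy)*i/k
            zt=np.array([np.cos(np.radians(y)),np.sin(np.radians(y)),0]);xt=np.array([0,0,-1.]);T=np.c_[xt,np.cross(zt,xt),zt]
            out.append(np.r_[Rt.T@(p-p0)*1e3,R.from_matrix(Rt.T@T).as_rotvec()])
        pp=np.array(w[:3]);yy=w[3]
    for o in out: print(o[:3].round(1).tolist()+o[3:].round(4).tolist())
def st():
    s=read_state();T=R.from_quat(s["eef_rot"]).as_matrix();print("t",round(s["time"],2),"p",s["ee_pos"].round(4),"yaw",round(float(np.degrees(np.arctan2(T[1,2],T[0,2]))),2),"xt",T[:,0].round(4),"F",s["ft_force"].round(2),"T",s["torque"].round(2),"w",round(s["width"],4),"q",s["joint_positions"].round(2))
E
python3 - <<'E'
from h import *
c,s_=np.cos(np.radians(-70.9)),np.sin(np.radians(-70.9))
rows([(.36*c,.36*s_,.2,-2)],[10])
E
```

```text
[[472.009 520.881]
 [469.686 464.359]
 [542.02  540.375]
 [800.447 656.643]
 [808.606 406.476]]
back ctr [[0.596 0.552 0.13  0.008]
 [0.568 0.539 0.139 0.033]] [[0.487 0.543 0.14 ]
 [0.251 0.324 0.14 ]
 [0.253 0.381 0.14 ]] [[0.582 0.532 0.14 ]]
obstacles near path: tall tubes [[0.711 0.305 0.05 ]]
[-1.6, 0.0, -26.5, -0.1203, -0.0012, 0.0]
[-3.3, 0.0, -52.9, -0.2406, -0.0012, -0.0001]
[-4.9, 0.1, -79.4, -0.3609, -0.0012, -0.0001]
[-6.5, 0.1, -105.9, -0.4812, -0.0012, -0.0002]
[-8.2, 0.1, -132.3, -0.6015, -0.0012, -0.0003]
[-9.8, 0.1, -158.8, -0.7219, -0.0012, -0.0004]
[-11.4, 0.2, -185.2, -0.8422, -0.0012, -0.0004]
[-13.0, 0.2, -211.7, -0.9625, -0.0012, -0.0005]
[-14.7, 0.2, -238.2, -1.0828, -0.0011, -0.0006]
[-16.3, 0.2, -264.6, -1.2031, -0.0011, -0.0007]
```

Request:
arm_command(
  targets=[
    [0,-2,0,-26,-0.12,0,0],
    [0,-3,0,-53,-0.24,0,0],
    [0,-5,0,-79,-0.36,0,0],
    [0,-6,0,-106,-0.48,0,0],
    [0,-8,0,-132,-0.6,0,0],
    [0,-10,0,-159,-0.72,0,0],
    [0,-11,0,-185,-0.84,0,0],
    [0,-13,0,-212,-0.96,0,0],
    [0,-15,0,-238,-1.08,0,0],
    [0,-16,0,-265,-1.2,0,0],
  ],
  newtons=20,
)

```text
time: 1.1
ee_pos: [0.1172, -0.3392, 0.1999]
eef_rot: [0.012, 0.707, -0.012, 0.707]
ft_force: [0.1, 1.4, 0.6]
width: 0.0866
```

```bash
python3 - <<'E'
from h import *
st()
def P(r,th,z,y): return (r*np.cos(np.radians(th)),r*np.sin(np.radians(th)),z,y)
rows([P(.36,t,.2,y) for t,y in((-63,5),(-54,12),(-46,19),(-38,26),(-30,33),(-22,40),(-14,47),(-6,54),(2,60),(10,66))],[1]*10)
E
```

```text
t 1.1 p [ 0.1172 -0.3392  0.1999] yaw -1.9 xt [-0.e+00  2.e-04 -1.e+00] F [0.13 1.43 0.57] T [-0.   -0.09  0.04] w 0.0866 q [ 1.27 -0.27 -0.13  2.05 -0.04  1.36  1.12]
[-0.1, 19.9, 45.6, -0.1205, -0.0, -0.0002]
[-0.1, 51.0, 92.8, -0.2426, 0.0, -0.0002]
[-0.1, 84.6, 130.2, -0.3648, 0.0, -0.0002]
[-0.1, 123.0, 162.5, -0.487, 0.0, -0.0002]
[-0.1, 165.5, 189.2, -0.6092, 0.0, -0.0002]
[-0.1, 211.4, 209.7, -0.7313, 0.0, -0.0002]
[-0.1, 259.6, 223.6, -0.8535, 0.0001, -0.0002]
[-0.1, 309.4, 230.7, -0.9757, 0.0001, -0.0002]
[-0.1, 359.6, 230.8, -1.0804, 0.0001, -0.0002]
[-0.1, 409.3, 223.9, -1.1851, 0.0001, -0.0002]
```

Request:
arm_command(
  targets=[
    [0,0,20,43,-0.12,0,0],
    [0,0,51,84,-0.24,0,0],
    [0,0,85,118,-0.36,0,0],
    [0,0,123,148,-0.49,0,0],
    [0,0,165,174,-0.61,0,0],
  ],
)

```text
time: 1.6
ee_pos: [0.2988, -0.1803, 0.1999]
eef_rot: [-0.201, 0.678, 0.201, 0.678]
ft_force: [0.6, 0.1, 0.1]
width: 0.0872
```

```bash
python3 - <<'E'
from h import *
st()
cv2.imwrite("pics/side1.png",camera("side")[:,:,::-1])
def P(r,th,z,y): return (r*np.cos(np.radians(th)),r*np.sin(np.radians(th)),z,y)
rows([P(.345,t,.2,y) for t,y in((-22,40),(-14,47),(-6,54),(2,60),(10,66),(18,72),(26,78),(32,82))],[1]*8)
E
```

```text
t 1.6 p [ 0.2988 -0.1803  0.1999] yaw 33.07 xt [ 0.e+00 -1.e-04 -1.e+00] F [0.61 0.15 0.15] T [ 0.01 -0.21  0.03] w 0.0872 q [ 0.98 -0.3  -0.45  2.05 -0.13  1.37  1.15]
[0.3, 27.6, 39.5, -0.1062, 0.0013, 0.0003]
[0.4, 57.3, 77.4, -0.2284, 0.0013, 0.0004]
[0.4, 92.0, 110.7, -0.3506, 0.0012, 0.0005]
[0.4, 131.0, 139.0, -0.4553, 0.0012, 0.0005]
[0.4, 173.5, 161.5, -0.56, 0.0012, 0.0006]
[0.4, 218.8, 177.9, -0.6647, 0.0012, 0.0007]
[0.4, 265.9, 187.8, -0.7695, 0.0011, 0.0007]
[0.4, 301.8, 190.9, -0.8393, 0.0011, 0.0008]
```

View pics/side1.png

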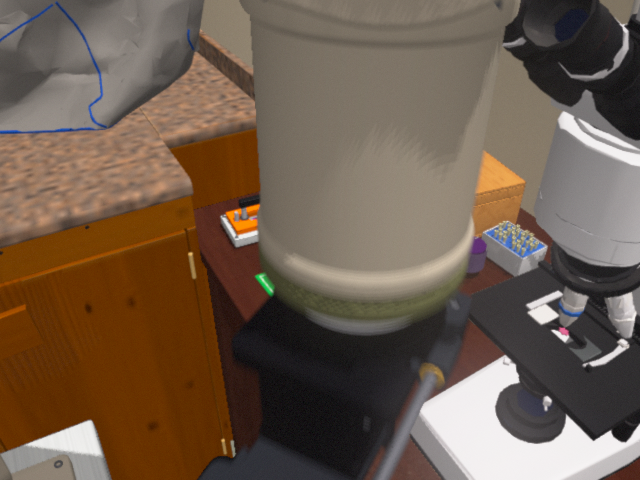

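The side view shows the wrist at about (360,170), with the eyepieces beyond it at about (560,20). I can't judge how far off the eyepieces are, so I'll pull in to a smaller radius before sweeping past them.

```bash
python3 - <<'E'
from h import *
def P(r,th,z,y): return (r*np.cos(np.radians(th)),r*np.sin(np.radians(th)),z,y)
rows([P(r,t,.2,y) for r,t,y in((.31,-32,33),(.28,-30,36),(.28,-22,41),(.28,-14,47),(.28,-6,54),(.28,2,60),(.28,10,66),(.30,18,72),(.33,24,78),(.36,28,82))],[1]*10)
E
```

```text
[0.2, 30.4, -27.4, 0.0159, 0.0013, 0.0002]
[0.2, 61.9, -30.8, -0.0364, 0.0013, 0.0003]
[0.3, 81.5, 3.0, -0.1237, 0.0013, 0.0003]
[0.3, 105.6, 33.8, -0.2284, 0.0013, 0.0004]
[0.3, 133.7, 60.9, -0.3506, 0.0012, 0.0005]
[0.3, 165.4, 83.8, -0.4553, 0.0012, 0.0005]
[0.4, 199.9, 102.1, -0.56, 0.0012, 0.0006]
[0.4, 231.1, 134.6, -0.6647, 0.0012, 0.0007]
[0.4, 256.6, 171.2, -0.7695, 0.0011, 0.0007]
[0.5, 276.3, 204.2, -0.8393, 0.0011, 0.0008]
```

Request:
arm_command(
  targets=[
    [0,0,30,-27,0,0,0],
    [0,0,62,-31,-0.04,0,0],
    [0,0,62,-31,-0.04,0,0],
    [0,0,82,3,-0.12,0,0],
    [0,0,106,34,-0.23,0,0],
  ],
)

```text
time: 2.15
ee_pos: [0.2694, -0.0745, 0.2002]
eef_rot: [-0.276, 0.651, 0.275, 0.652]
ft_force: [0.7, 0.5, -0.3]
width: 0.087
```

```bash
python3 - <<'E'
from h import *
st()
def P(r,th,z,y): return (r*np.cos(np.radians(th)),r*np.sin(np.radians(th)),z,y)
rows([P(r,t,z,y) for r,t,z,y in((.28,-6,.2,54),(.28,2,.21,60),(.28,10,.22,66),(.30,18,.235,72),(.33,24,.25,78),(.38,28,.265,83),(.43,31,.28,86.7))],[1]*7)
E
```

```text
t 2.15 p [ 0.2694 -0.0745  0.2002] yaw 45.83 xt [ 1.1e-03 -5.0e-04 -1.0e+00] F [ 0.73  0.55 -0.26] T [ 0.03 -0.25 -0.01] w 0.087 q [ 0.66 -0.49 -0.38  2.17 -0.18  1.43  1.15]
[0.2, 25.0, 38.8, -0.1426, 0.0003, 0.0012]
[-9.9, 51.2, 67.8, -0.2473, 0.0003, 0.0012]
[-19.9, 81.2, 92.8, -0.352, 0.0002, 0.0012]
[-34.9, 105.1, 131.1, -0.4568, 0.0001, 0.0013]
[-49.9, 122.4, 172.1, -0.5615, 0.0001, 0.0013]
[-64.9, 128.7, 227.5, -0.6488, 0.0, 0.0013]
[-79.9, 135.0, 281.5, -0.7133, -0.0, 0.0013]
```

Request:
arm_command(
  targets=[
    [0,0,27,46,-0.14,0,0],
    [0,-5,53,78,-0.25,0,0],
    [0,-15,81,108,-0.35,0,0],
    [0,-30,105,145,-0.46,0,0],
    [0,-50,122,182,-0.56,0,0],
    [0,-65,129,228,-0.65,0,0],
    [0,-80,135,270,-0.71,0,0],
  ],
)

```text
time: 2.85
ee_pos: [0.3607, 0.2157, 0.281]
eef_rot: [-0.486, 0.513, 0.486, 0.514]
ft_force: [0.1, 0.2, 0.1]
width: 0.0873
```

```bash
python3 - <<'E'
from h import *
st()
rows([(.5078,.4257,.20,86.7)],[5])
E
```

```text
t 2.85 p [0.3607 0.2157 0.281 ] yaw 86.85 xt [ 0.0017  0.001  -1.    ] F [0.12 0.15 0.11] T [ 0.01 -0.17  0.03] w 0.0873 q [ 0.25 -0.17 -0.77  1.76 -0.12  1.5   1.01]
[16.3, -27.0, 43.5, 0.0005, 0.0011, 0.0017]
[32.6, -54.1, 87.0, 0.0011, 0.0011, 0.0017]
[48.9, -81.1, 130.6, 0.0016, 0.0011, 0.0017]
[65.1, -108.2, 174.1, 0.0022, 0.0011, 0.0017]
[81.4, -135.2, 217.6, 0.0027, 0.0011, 0.0017]
```

Request:
arm_command(
  targets=[
    [0,12,-27,43,0,0,0],
    [0,24,-54,87,0,0,0],
    [0,36,-81,131,0,0,0],
    [0,48,-108,174,0,0.001,0.001],
    [0,60,-135,218,0,0.001,0.0015],
    [0,60,-135,218,0,0.001,0.0015],
    [0,60,-135,218,0,0.001,0.0015],
  ],
)

```text
time: 3.55
ee_pos: [0.5071, 0.4247, 0.217]
eef_rot: [-0.484, 0.516, 0.487, 0.512]
ft_force: [0.2, -0.4, 0.3]
width: 0.0871
```

```bash
python3 - <<'E'
from h import *
st()
for n in("side","top"):
    im=camera(n)[:,:,::-1].copy()
    cv2.imwrite(f"pics/{n}2.png",im)
rows([(.5078,.4257,.10,86.7)],[4])
a=cv2.imread("pics/side2.png");b=cv2.imread("pics/top2.png")
cv2.imwrite("pics/c2.png",np.vstack([cv2.resize(a[100:300,130:430],None,fx=2,fy=2)[:300],cv2.resize(b[170:320,120:420],None,fx=2,fy=2)]))
E
```

```text
t 3.55 p [0.5071 0.4247 0.217 ] yaw 86.69 xt [-0.0062 -0.001  -1.    ] F [ 0.15 -0.36  0.32] T [ 0.03 -0.11 -0.03] w 0.0871 q [-0.18  0.55 -0.89  1.26  0.41  1.52  0.5 ]
[29.9, -0.2, 0.7, -0.0003, -0.0009, -0.0023]
[59.9, -0.4, 1.4, -0.0006, -0.0009, -0.0023]
[89.8, -0.6, 2.1, -0.0009, -0.0009, -0.0023]
[119.7, -0.8, 2.7, -0.0013, -0.0009, -0.0023]
```

View pics/c2.png

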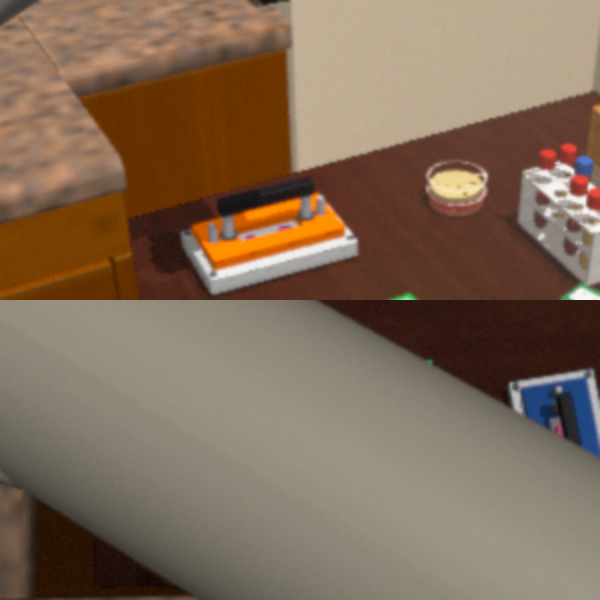

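Request:
arm_command(
  targets=[
    [0,30,0,0.5,0,0,0],
    [0,60,0,1,0,0,-0.001],
    [0,90,-0.5,1.5,0,0,-0.001],
    [0,120,-0.5,1.5,0,0,-0.001],
    [0,120,-0.5,1.5,0,0,-0.001],
    [0,120,-0.5,1.5,0,0,-0.001],
  ],
)

```text
time: 4.25
ee_pos: [0.5082, 0.4238, 0.1017]
eef_rot: [-0.485, 0.515, 0.484, 0.515]
ft_force: [-0.2, 0.7, 0.8]
width: 0.0868
```

```bash
python3 - <<'E'
from h import *
a=camera("side")[:,:,::-1].copy()
cv2.imwrite("pics/side3.png",cv2.resize(a[20:270,130:430],None,fx=2.4,fy=2.4))
st()
rows([(.5078,.4257,.041,86.7)],[4])
E
```

```text
t 4.3 p [0.5085 0.4246 0.1026] yaw 86.58 xt [ 1.9e-03  4.0e-04 -1.0e+00] F [-0.53  0.32 -0.14] T [ 0.13 -0.17  0.02] w 0.087 q [-0.17  0.61 -0.86  1.42  0.47  1.32  0.45]
[15.4, 0.2, 0.3, -0.0005, 0.0006, 0.0019]
[30.8, 0.4, 0.5, -0.001, 0.0006, 0.0019]
[46.2, 0.6, 0.8, -0.0015, 0.0006, 0.0019]
[61.6, 0.9, 1.1, -0.0021, 0.0006, 0.0019]
```

View pics/side3.png

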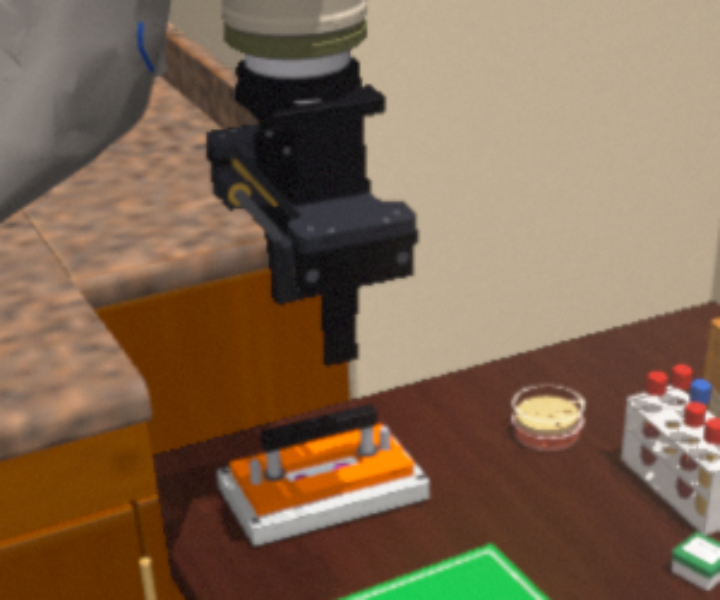

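The gripper hangs above the orange bar, with the near finger tip at crop pixel (340,360), the bar at (318,428), and the counter clear of it. I'll lower around the bar now.

Request:
arm_command(
  targets=[
    [0,15,0,0,0,0,0],
    [0,30,0,0.5,-0.001,0,0.001],
    [0,45,0.5,0.5,-0.001,0,0.001],
    [0,61,0.5,0.5,-0.001,0,0.001],
    [0,61,0.5,0.5,-0.001,0,0.001],
    [0,61,0.5,0.5,-0.001,0,0.001],
  ],
)

```text
time: 4.9
ee_pos: [0.5069, 0.4249, 0.0385]
eef_rot: [-0.485, 0.515, 0.486, 0.513]
ft_force: [-0.4, -0.2, 0.8]
width: 0.087
```

```bash
python3 - <<'E'
from h import *
a=camera("side")[:,:,::-1].copy()
cv2.imwrite("pics/side4.png",cv2.resize(a[100:270,180:350],None,fx=3.5,fy=3.5))
st();camera("side");st();camera("side");st()
E
```

```text
t 4.95 p [0.5072 0.4253 0.0393] yaw 86.7 xt [-1.5e-03 -6.0e-04 -1.0e+00] F [-0.19  0.35  0.22] T [ 0.13 -0.16  0.02] w 0.0871 q [-0.19  0.67 -0.83  1.48  0.51  1.22  0.42]
t 5.0 p [0.5074 0.4255 0.0397] yaw 86.69 xt [-9.e-04 -2.e-04 -1.e+00] F [ 0.05 -0.04  0.53] T [ 0.12 -0.13 -0.01] w 0.0869 q [-0.19  0.67 -0.83  1.48  0.51  1.22  0.42]
t 5.05 p [0.5075 0.4255 0.0398] yaw 86.69 xt [-7.e-04 -1.e-04 -1.e+00] F [-0.72  0.45  0.76] T [ 0.16 -0.13  0.  ] w 0.0871 q [-0.19  0.67 -0.83  1.48  0.51  1.22  0.42]
```

View pics/side4.png

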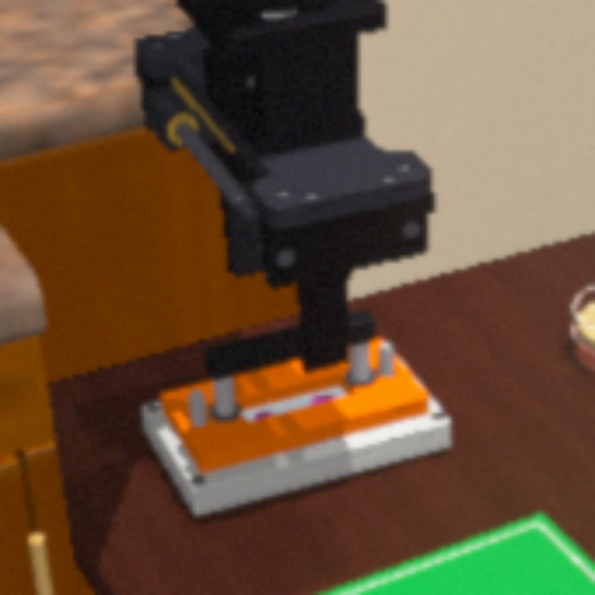

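The finger straddles the bar, with its tip below the bar and clear of the plate. I'll close gently.

Request:
arm_command(
  targets=[
    [150,0,0,0,0,0,0],
    [180,0,0,0,0,0,0],
    [210,0,0,0,0,0,0],
    [255,0,0,0,0,0,0],
    [255,0,0,0,0,0,0],
    [255,0,0,0,0,0,0],
    [255,0,0,0,0,0,0],
  ],
  newtons=10,
)

```text
time: 5.75
ee_pos: [0.5071, 0.425, 0.039]
eef_rot: [-0.485, 0.515, 0.485, 0.514]
ft_force: [-0.3, 0.9, 0.4]
width: 0.0393
```

```bash
python3 - <<'E'
from h import *
st()
E
```

```text
t 5.75 p [0.5071 0.425  0.039 ] yaw 86.69 xt [-0.0016 -0.001  -1.    ] F [-0.29  0.89  0.38] T [ 0.13 -0.12 -0.  ] w 0.0393 q [-0.19  0.67 -0.83  1.48  0.51  1.22  0.42]
```

Request:
arm_command(
  targets=[
    [255,0,0,0,0,0,0],
    [255,0,0,0,0,0,0],
    [255,0,0,0,0,0,0],
    [255,0,0,0,0,0,0],
    [255,0,0,0,0,0,0],
    [255,0,0,0,0,0,0],
  ],
  newtons=10,
)

```text
time: 6.35
ee_pos: [0.5071, 0.4249, 0.039]
eef_rot: [-0.485, 0.515, 0.485, 0.514]
ft_force: [0.3, -0.2, -0.7]
width: 0.0012
```

```bash
python3 - <<'E'
from h import *
st()
E
```

```text
t 6.35 p [0.5071 0.4249 0.039 ] yaw 86.69 xt [-0.0015 -0.0011 -1.    ] F [ 0.29 -0.2  -0.68] T [ 0.07 -0.12 -0.03] w 0.0012 q [-0.19  0.67 -0.83  1.48  0.51  1.22  0.42]
```

The jaws shut to 1 mm, so they aren't holding the bar. I'll look.

```bash
python3 - <<'E'
from h import *
a=camera("side")[:,:,::-1].copy()
cv2.imwrite("pics/side5.png",cv2.resize(a[150:250,200:330],None,fx=6,fy=6,interpolation=2))
b=camera("top")[:,:,::-1].copy()
cv2.imwrite("pics/top5.png",b)
st()
E
```

```text
t 6.45 p [0.5072 0.4249 0.039 ] yaw 86.68 xt [-0.0015 -0.001  -1.    ] F [0.38 0.32 0.46] T [ 0.08 -0.14  0.02] w 0.0002 q [-0.19  0.67 -0.83  1.48  0.51  1.22  0.42]
```

View pics/side5.png

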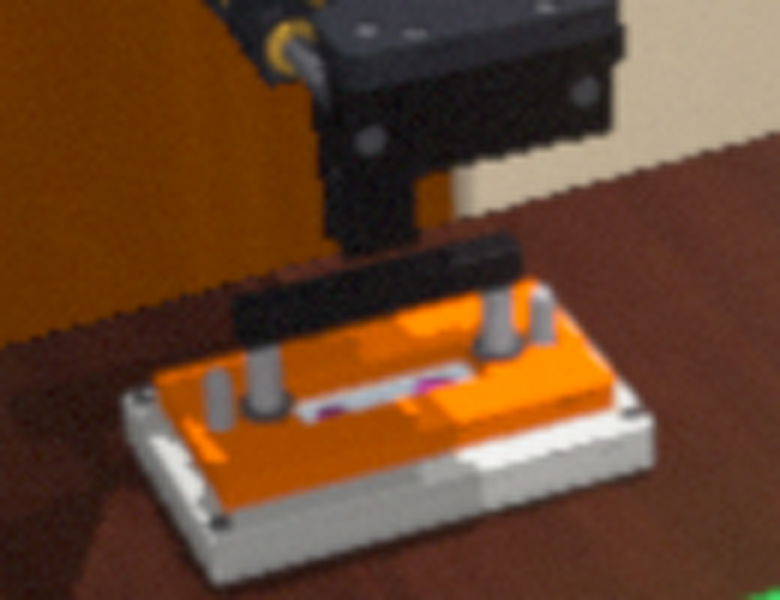

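View pics/top5.png

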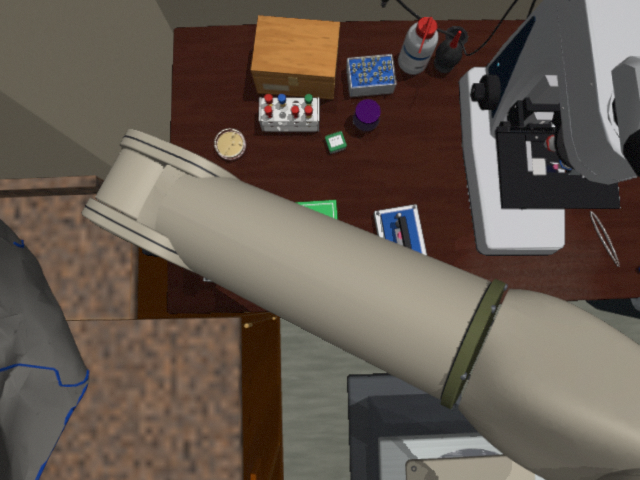

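```bash
python3 - <<'E'
from h import *
np.set_printoptions(precision=1,suppress=True)
for z in(.039,.055,.068,.08): print(z,"closed",proj("side",[[.507,.425,z]]),"open near finger outer",proj("side",[[.5065,.38,z],[.506,.366,z]]))
a=camera("side")[:,:,::-1].copy()
cv2.imwrite("pics/side6.png",cv2.resize(a[170:220,230:300],None,fx=10,fy=10,interpolation=2))
st()
E
```

```text
0.039 closed [[262.5 208.1]] open near finger outer [[273.4 221.2]
 [276.8 225.5]]
0.055 closed [[262.  200.3]] open near finger outer [[273.  213.2]
 [276.4 217.5]]
0.068 closed [[261.6 193.8]] open near finger outer [[272.7 206.7]
 [276.1 210.9]]
0.08 closed [[261.2 187.8]] open near finger outer [[272.4 200.5]
 [275.9 204.7]]
t 6.5 p [0.5 0.4 0. ] yaw 86.69 xt [-0. -0. -1.] F [ 0.2 -0.3  0.1] T [ 0.1 -0.1 -0. ] w 0.0001 q [-0.2  0.7 -0.8  1.5  0.5  1.2  0.4]
```

View pics/side6.png

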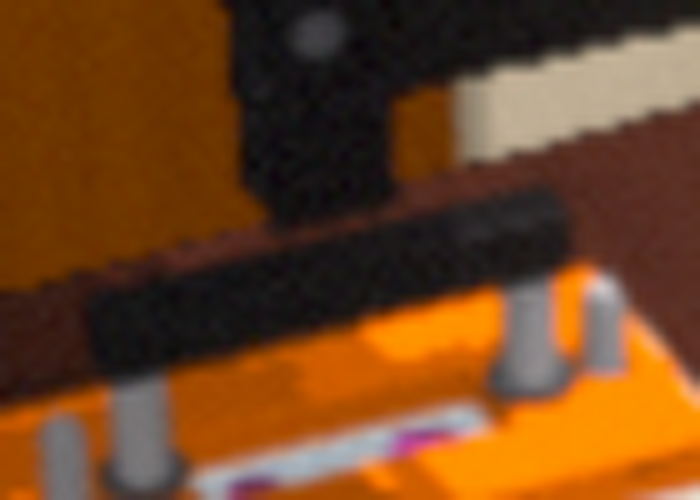

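Zoomed in, the shut tips at pixel (262,192.5) sit just above the bar. The reported TCP at z=0.039 should project to row 208. Either the tips are about 32 mm higher than reported, or they are behind the bar. Pictures from known moves will settle which.

Request:
arm_command(
  targets=[
    [255,-20,0,0,0,0,0],
    [255,-45,0,0,0,0,0],
    [255,-80,0,0,0,0,0],
    [255,-80,0,0,0,0,0],
    [255,-80,0,0,0,0,0],
    [255,-80,0,0,0,0,0],
  ],
)

```text
time: 7.1
ee_pos: [0.507, 0.4245, 0.118]
eef_rot: [-0.485, 0.515, 0.485, 0.513]
ft_force: [-0.5, -0.3, -0.2]
width: 0.0003
```

```bash
python3 - <<'E'
from h import *
cv2.imwrite("pics/side7.png",camera("side")[:,:,::-1]);st();rows([(.58,.17,.12,86.7)],[6])
E
```

```text
t 7.15 p [0.5069 0.4245 0.1178] yaw 86.69 xt [-0.0027 -0.0022 -1.    ] F [ 0.41 -0.44  0.62] T [ 0.13 -0.12 -0.03] w 0.0006 q [-0.18  0.6  -0.86  1.4   0.46  1.35  0.46]
[-0.3, -14.6, -41.6, -0.0, -0.0024, -0.0026]
[-0.6, -29.2, -83.3, -0.0001, -0.0024, -0.0026]
[-0.9, -43.8, -124.9, -0.0001, -0.0024, -0.0026]
[-1.3, -58.4, -166.6, -0.0001, -0.0024, -0.0026]
[-1.6, -73.0, -208.2, -0.0002, -0.0024, -0.0026]
[-1.9, -87.6, -249.8, -0.0002, -0.0024, -0.0026]
```

Request:
arm_command(
  targets=[
    [255,0,-14,-42,0,-0.002,-0.002],
    [255,0,-29,-83,0,-0.002,-0.002],
    [255,0,-44,-125,0,-0.002,-0.002],
    [255,0,-58,-167,0,-0.002,-0.002],
    [255,0,-73,-208,0,-0.002,-0.002],
    [255,0,-88,-250,0,-0.002,-0.002],
    [255,0,-88,-250,0,-0.002,-0.002],
    [255,0,-88,-250,0,-0.002,-0.002],
  ],
)

```text
time: 7.95
ee_pos: [0.5806, 0.1688, 0.1182]
eef_rot: [-0.484, 0.515, 0.485, 0.515]
ft_force: [0.9, 0.5, -0.6]
width: 0.0008
```

```bash
python3 - <<'E'
from h import *
a=camera("side")[:,:,::-1].copy();cv2.imwrite("pics/side8.png",a);st()
b=camera("top")[:,:,::-1].copy();cv2.imwrite("pics/top8.png",b)
c=cv2.imread("pics/side7.png")
cv2.imwrite("pics/c8.png",np.hstack([cv2.resize(c[110:210,220:310],None,fx=4,fy=4,interpolation=2),cv2.resize(a[180:280,300:390],None,fx=4,fy=4,interpolation=2)]))
E
```

```text
t 8.0 p [0.5802 0.1706 0.1185] yaw 86.68 xt [-6.0e-04  1.2e-03 -1.0e+00] F [-0.21  0.83  0.28] T [ 0.1  -0.13 -0.04] w 0.0008 q [ 0.3   0.47 -0.87  1.57  0.37  1.28  0.9 ]
```

View pics/side8.png

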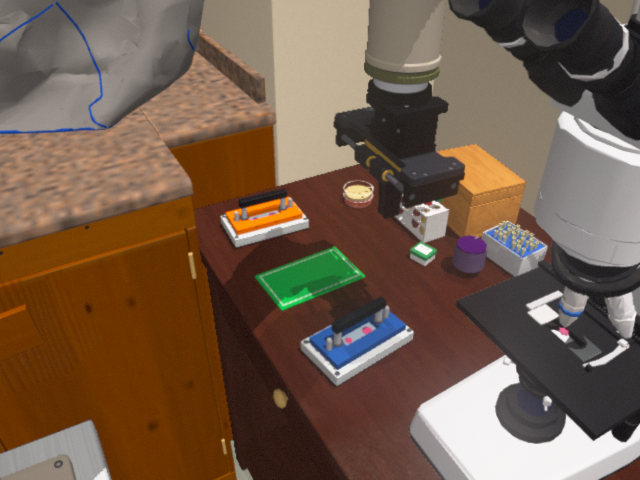

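View pics/c8.png

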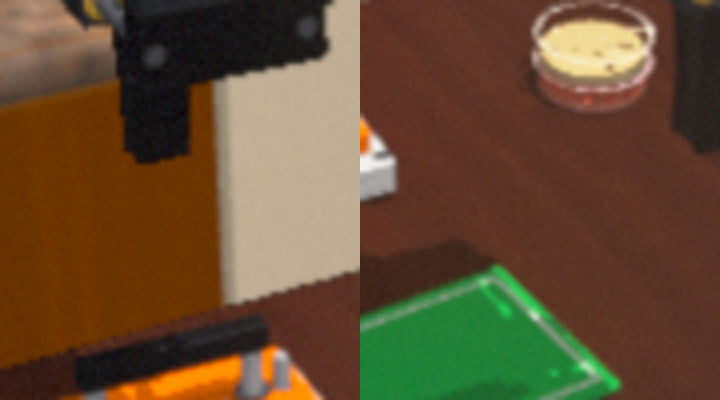

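View pics/top8.png

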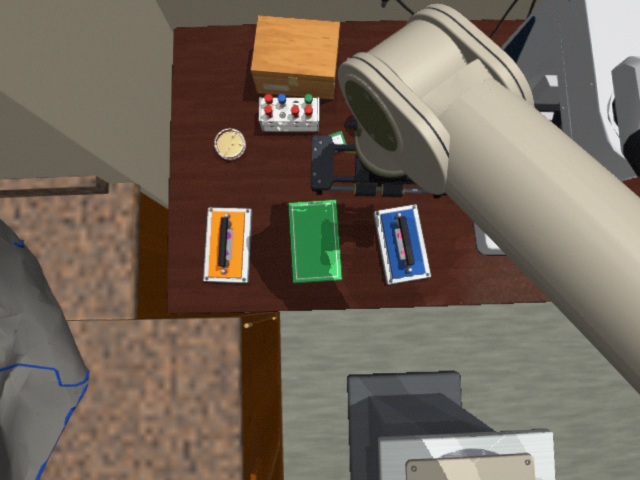

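```bash
python3 - <<'E'
from h import *
a=cv2.imread("pics/side8.png")
cv2.imwrite("pics/c9.png",cv2.resize(a[150:230,340:480],None,fx=5,fy=5,interpolation=2))
np.set_printoptions(precision=1,suppress=True)
for nm,o in(("A",(0,0,.032)),("B",plane("side",[[262,192.5]],.039)[0]-[.5072,.4249,.039])):
    print(nm,o,proj("side",np.array([[.5069,.4245,.1178],[.5803,.1705,.1185]])+o))
E
```

```text
A (0, 0, 0.032) [[259.  150.9]
 [386.4 216.1]]
B [0. 0. 0.] [[259.6 153.7]
 [377.8 214.6]]
```

View pics/c9.png

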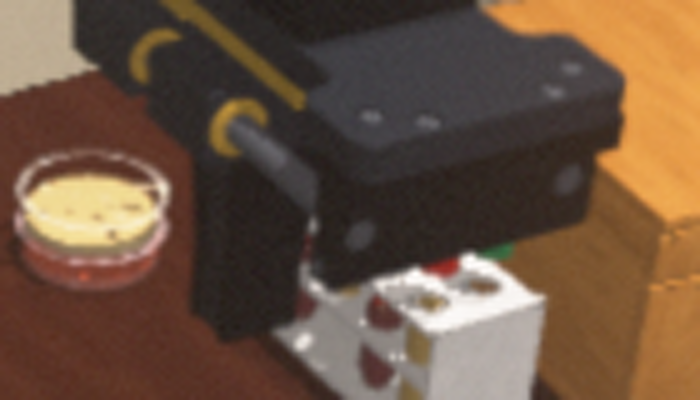

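Shut tips: pixel (258.5,149) in the first picture and about (387,217) in the second. That fits the hypothesis that the tips sit about 33 mm above the reported TCP with xy correct (predicted (259,151) and (386,216)). The sideways alternative, predicting (378,215), doesn't fit. I'll go back with open jaws and use that offset.

Request:
arm_command(
  targets=[
    [0,0,14,42,0,0,0],
    [0,0,29,83,0,0,0],
    [0,0,44,125,0,0,0],
    [0,0,58,167,0,0,0],
    [0,0,73,208,0,0,0],
    [0,0,88,250,0,0,0],
    [0,0,88,250,0,0,0],
    [0,30,88,250,0,0,0],
    [0,30,88,250,0,0,0],
    [0,30,88,250,0,0,0],
  ],
)

```text
time: 9.05
ee_pos: [0.5063, 0.4255, 0.0892]
eef_rot: [-0.485, 0.514, 0.486, 0.514]
ft_force: [0.4, -0.1, 0.2]
width: 0.0724
```

```bash
python3 - <<'E'
from h import *
st();camera("side");camera("side");st();rows([(.5078,.4257,.035,86.7),(.5078,.4257,.008,86.7)],[1,1])
E
```

```text
t 9.05 p [0.5063 0.4255 0.0892] yaw 86.77 xt [-8.e-04  3.e-04 -1.e+00] F [ 0.45 -0.1   0.17] T [ 0.12 -0.14  0.02] w 0.0724 q [-0.18  0.63 -0.86  1.44  0.48  1.3   0.45]
t 9.15 p [0.5073 0.4257 0.0905] yaw 86.7 xt [ 0.0012  0.0018 -1.    ] F [-0.34 -0.94  0.4 ] T [ 0.07 -0.12 -0.05] w 0.08 q [-0.17  0.62 -0.86  1.43  0.48  1.3   0.45]
[55.5, -0.4, -0.1, 0.0001, 0.0019, 0.0011]
[82.5, -0.4, -0.1, 0.0001, 0.0019, 0.0011]
```

Request:
arm_command(
  targets=[
    [0,18,0,0,0,0.001,0.001],
    [0,36,0,0,0,0.001,0.001],
    [0,54,0,0,0,0.001,0.001],
    [0,66,0,0,0,0.001,0.001],
    [0,74,0,0,0,0.001,0.001],
    [0,74,0,0,0,0.001,0.001],
    [0,74,0,0,0,0.001,0.001],
  ],
)

```text
time: 9.85
ee_pos: [0.5075, 0.4255, 0.0157]
eef_rot: [-0.485, 0.514, 0.486, 0.514]
ft_force: [-0.9, -0.1, 0.3]
width: 0.0871
```

```bash
python3 - <<'E'
from h import *
a=camera("side")[:,:,::-1].copy()
cv2.imwrite("pics/side10.png",cv2.resize(a[150:250,210:330],None,fx=6,fy=6,interpolation=2))
st()
E
```

```text
t 9.9 p [0.5076 0.4256 0.016 ] yaw 86.69 xt [ 2.e-04  8.e-04 -1.e+00] F [-0.03  0.15 -0.46] T [ 0.12 -0.16 -0.02] w 0.0871 q [-0.19  0.7  -0.82  1.5   0.53  1.18  0.41]
```

View pics/side10.png

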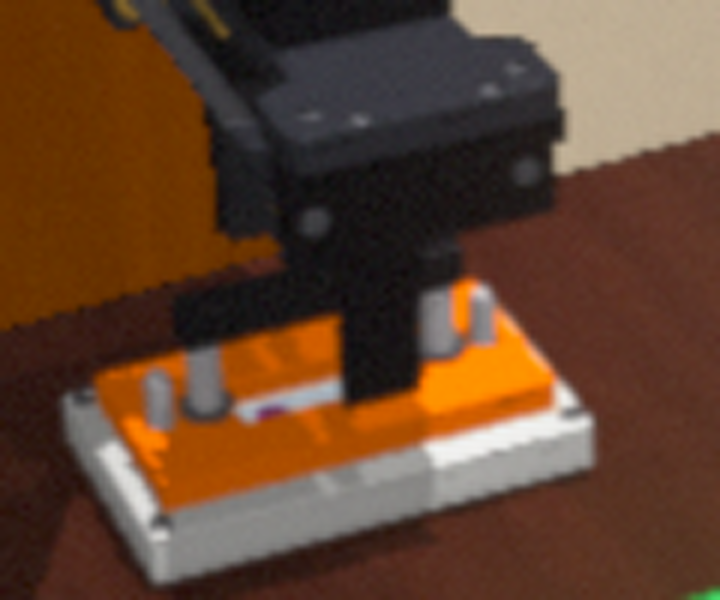

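The near finger tip is at about (273,216), so z is about 0.05 to 0.055, and it straddles the bar. I'll go 10 mm lower and close.

Request:
arm_command(
  targets=[
    [0,4,0,0,0,0,0.001],
    [0,10,0,0,0,0,0.001],
    [0,10,0,0,0,0,0.001],
    [120,10,0,0,0,0,0.001],
    [160,10,0,0,0,0,0.001],
    [190,10,0,0,0,0,0.001],
    [210,10,0,0,0,0,0.001],
    [230,10,0,0,0,0,0.001],
    [255,10,0,0,0,0,0.001],
    [255,10,0,0,0,0,0.001],
  ],
  newtons=10,
)

```text
time: 10.9
ee_pos: [0.5073, 0.4251, 0.0053]
eef_rot: [-0.485, 0.515, 0.486, 0.514]
ft_force: [-0.7, -0.1, -0.4]
width: 0.0388
```

Request:
arm_command(
  targets=[
    [255,0,0,0,0,0,0],
    [255,0,0,0,0,0,0],
    [255,0,0,0,0,0,0],
  ],
)

```text
time: 11.2
ee_pos: [0.5073, 0.4252, 0.0053]
eef_rot: [-0.485, 0.515, 0.486, 0.514]
ft_force: [-0.7, 0.0, 0.6]
width: 0.015
```

```bash
python3 - <<'E'
from h import *
a=camera("side")[:,:,::-1].copy()
cv2.imwrite("pics/side11.png",cv2.resize(a[150:250,210:330],None,fx=6,fy=6,interpolation=2))
st()
E
```

```text
t 11.25 p [0.5073 0.4252 0.0053] yaw 86.69 xt [-1.4e-03  1.0e-04 -1.0e+00] F [-0.33 -0.77 -0.69] T [ 0.03 -0.06 -0.01] w 0.0121 q [-0.2   0.71 -0.82  1.5   0.54  1.17  0.41]
```

View pics/side11.png

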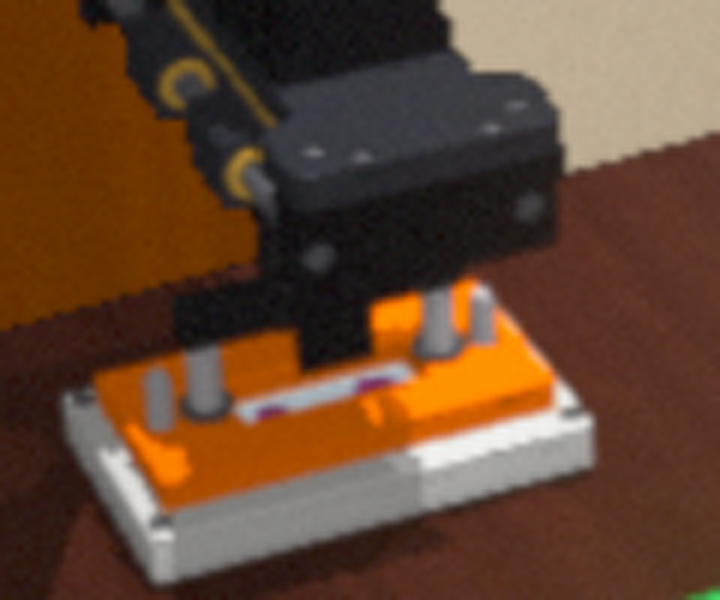

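The opening stopped at 12.1 mm, the bar's width. I'll firm the grip and then lift slowly.

Request:
arm_command(
  targets=[
    [255,0,0,0,0,0,0],
    [255,0,0,0,0,0,0],
    [255,0,0,0,0,0,0],
    [255,0,0,0,0,0,0],
  ],
  newtons=35,
)

```text
time: 11.65
ee_pos: [0.5073, 0.4252, 0.0053]
eef_rot: [-0.485, 0.515, 0.486, 0.514]
ft_force: [-0.4, -0.0, -1.0]
width: 0.0116
```

Request:
arm_command(
  targets=[
    [255,-1,0,0,0,0,0],
    [255,-2,0,0,0,0,0],
    [255,-4,0,0,0,0,0],
    [255,-6,0,0,0,0,0],
    [255,-8,0,0,0,0,0],
  ],
)

```text
time: 12.15
ee_pos: [0.5074, 0.4251, 0.0135]
eef_rot: [-0.485, 0.515, 0.486, 0.514]
ft_force: [0.1, -0.1, -2.4]
width: 0.0118
```

```bash
python3 - <<'E'
from h import *
a=camera("side")[:,:,::-1].copy()
cv2.imwrite("pics/side12.png",cv2.resize(a[150:250,210:330],None,fx=6,fy=6,interpolation=2))
st()
E
```

```text
t 12.2 p [0.5075 0.4253 0.0139] yaw 86.68 xt [-1.e-03  3.e-04 -1.e+00] F [ 0.62  0.81 -1.79] T [ 0.15 -0.19  0.01] w 0.0114 q [-0.19  0.7  -0.82  1.5   0.53  1.18  0.41]
```

View pics/side12.png

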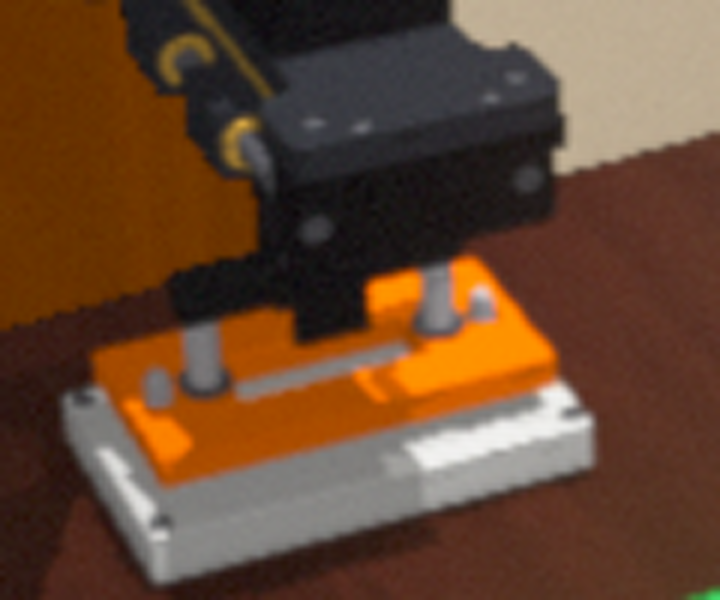

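The plate is rising level, with the dowel tips sinking into it and a load of about 2 N, which is just its weight. I'll keep lifting straight up.

Request:
arm_command(
  targets=[
    [255,-4,0,0,0,0,0],
    [255,-8,0,0,0,0,0],
    [255,-12,0,0,0,0,0],
    [255,-17,0,0,0,0,0],
    [255,-23,0,0,0,0,0],
    [255,-32,0,0,0,0,0],
    [255,-44,0,0,0,0,0],
    [255,-60,0,0,0,0,0],
    [255,-60,0,0,0,0,0],
  ],
)

```text
time: 13.1
ee_pos: [0.5084, 0.4265, 0.0767]
eef_rot: [-0.485, 0.513, 0.486, 0.515]
ft_force: [-0.6, 1.0, -1.5]
width: 0.0115
```

```bash
python3 - <<'E'
from h import *
a=camera("side")[:,:,::-1].copy();cv2.imwrite("pics/side13.png",a)
cv2.imwrite("pics/side13c.png",cv2.resize(a[120:250,210:330],None,fx=5,fy=4.6,interpolation=2))
st()
rows([(.5118,.2655,.07,92.35)],[6])
E
```

```text
t 13.15 p [0.5081 0.4259 0.0752] yaw 86.68 xt [ 7.0e-04  1.8e-03 -1.0e+00] F [-0.95 -0.32 -2.86] T [ 0.11 -0.19  0.03] w 0.0118 q [-0.18  0.64 -0.85  1.45  0.49  1.27  0.44]
[0.8, -2.2, -26.7, -0.0165, 0.0018, 0.0006]
[1.6, -4.3, -53.3, -0.033, 0.0018, 0.0006]
[2.4, -6.5, -80.0, -0.0495, 0.0018, 0.0007]
[3.3, -8.7, -106.6, -0.066, 0.0018, 0.0007]
[4.1, -10.8, -133.3, -0.0824, 0.0018, 0.0007]
[4.9, -13.0, -160.0, -0.0989, 0.0018, 0.0007]
```

View pics/side13c.png

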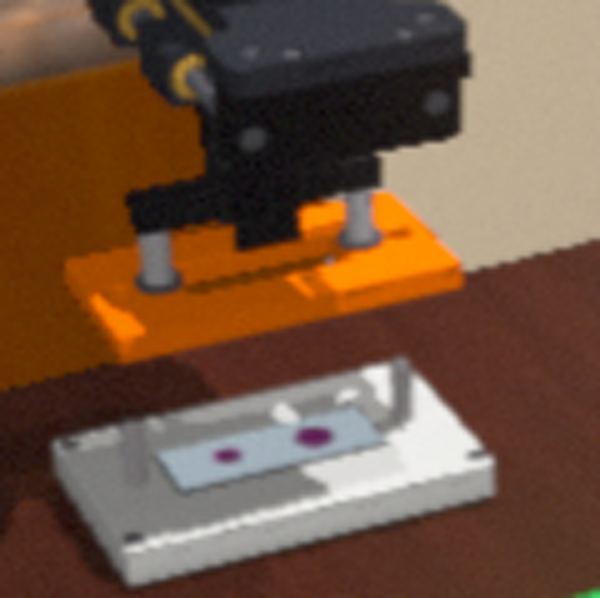

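The plate is clear of the dowels and level, and the slide is uncovered. I'll carry it to the mat, turning 5.7° on the way.

Request:
arm_command(
  targets=[
    [255,0,-1,-15,-0.01,0,0],
    [255,0,-3,-40,-0.025,0.001,0],
    [255,0,-6,-70,-0.045,0.001,0],
    [255,0,-8,-100,-0.065,0.001,0],
    [255,0,-10,-130,-0.085,0.001,0.001],
    [255,0,-12,-150,-0.099,0.001,0.001],
    [255,0,-13,-160,-0.099,0.001,0.001],
    [255,15,-13,-160,-0.099,0.001,0.001],
    [255,30,-13,-160,-0.099,0.001,0.001],
    [255,30,-13,-160,-0.099,0.001,0.001],
  ],
)

```text
time: 14.15
ee_pos: [0.509, 0.2651, 0.0403]
eef_rot: [-0.509, 0.491, 0.512, 0.487]
ft_force: [-1.1, -0.2, -2.2]
width: 0.0116
```

```bash
python3 - <<'E'
from h import *
camera("side")
a=camera("side")[:,:,::-1].copy();cv2.imwrite("pics/side14.png",a);b=camera("top")[:,:,::-1].copy();cv2.imwrite("pics/top14.png",b)
cv2.imwrite("pics/side14c.png",np.vstack([cv2.resize(a[190:330,230:380],None,fx=4,fy=3,interpolation=2)[:420],cv2.resize(b[190:290,270:370],None,fx=6,fy=1.7,interpolation=2)]))
st()
rows([(.5117,.2655,-.008,92.35)],[4])
E
```

```text
t 14.3 p [0.5106 0.2658 0.0432] yaw 92.45 xt [-3.1e-03 -4.0e-04 -1.0e+00] F [ 0.3   0.84 -2.24] T [ 0.09 -0.19 -0.04] w 0.0118 q [ 0.16  0.51 -0.9   1.71  0.43  1.14  0.74]
[12.8, -0.3, -0.1, 0.0004, -0.0003, -0.0031]
[25.6, -0.6, -0.2, 0.0009, -0.0003, -0.0031]
[38.4, -0.9, -0.3, 0.0013, -0.0003, -0.0031]
[51.2, -1.2, -0.4, 0.0018, -0.0003, -0.0031]
```

View pics/side14.png

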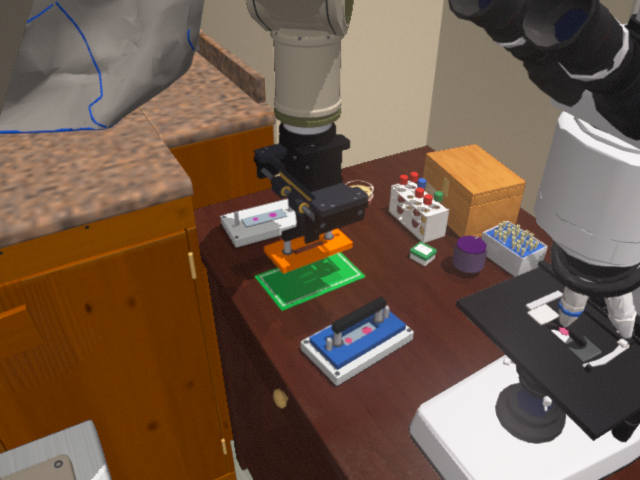

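View pics/top14.png

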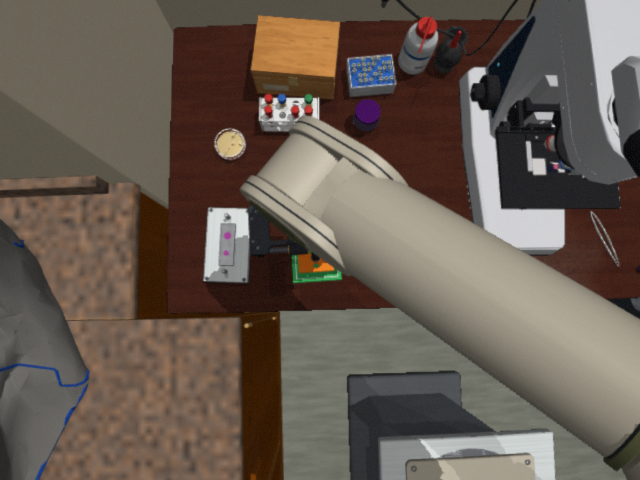

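The plate hangs level over the mat, at about (308,248) in the side view. The blue plate is still seated and the slide is visible in the orange jig. Lowering slowly.

Request:
arm_command(
  targets=[
    [255,10,0,0,0,0,0],
    [255,20,0,0,0,0,-0.001],
    [255,30,0,0,0,0,-0.001],
    [255,38,-1,0,0,0,-0.001],
    [255,44,-1,0,0,0,-0.001],
    [255,48,-1,0,0,0,-0.001],
    [255,48,-1,0,0,0,-0.001],
    [255,48,-1,0,0,0,-0.001],
  ],
)

```text
time: 15.1
ee_pos: [0.5121, 0.2648, -0.0045]
eef_rot: [-0.51, 0.49, 0.51, 0.489]
ft_force: [-0.4, -0.5, -2.9]
width: 0.0117
```

```bash
python3 - <<'E'
from h import *
camera("side");camera("side")
a=camera("side")[:,:,::-1].copy()
cv2.imwrite("pics/side15.png",cv2.resize(a[220:320,240:380],None,fx=5,fy=5,interpolation=2))
st()
E
```

```text
t 15.25 p [ 0.5123  0.2648 -0.0043] yaw 92.36 xt [-8.e-04 -7.e-04 -1.e+00] F [-0.14 -0.97 -1.53] T [ 0.11 -0.18 -0.02] w 0.0115 q [ 0.13  0.57 -0.86  1.75  0.49  1.06  0.71]
```

View pics/side15.png

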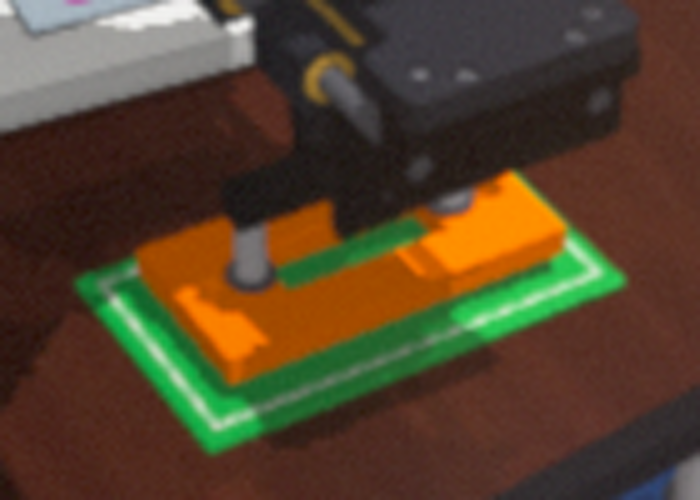

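Request:
arm_command(
  targets=[
    [255,1,0,0,0,0,0],
    [255,2,0,0,0,0,0],
    [255,3,0,0,0,0,0],
    [255,4,0,0,0,0,0],
    [255,5,0,0,0,0,0],
    [255,5,0,0,0,0,0],
    [255,5,0,0,0,0,0],
  ],
)

```text
time: 15.95
ee_pos: [0.512, 0.2647, -0.0097]
eef_rot: [-0.51, 0.49, 0.51, 0.489]
ft_force: [-0.3, -0.4, -2.1]
width: 0.0117
```

```bash
python3 - <<'E'
from h import *
np.set_printoptions(precision=4,suppress=True)
camera("side")
a=camera("side")[:,:,::-1].copy()
cv2.imwrite("pics/side16.png",a)
cv2.imwrite("pics/side16c.png",cv2.resize(a[220:320,240:380],None,fx=5,fy=5,interpolation=2))
st()
E
```

```text
t 16.05 p [ 0.512   0.2647 -0.0096] yaw 92.36 xt [-0.0014 -0.0009 -1.    ] F [ 0.02 -0.22 -2.  ] T [ 0.14 -0.18 -0.05] w 0.012 q [ 0.13  0.57 -0.86  1.75  0.49  1.05  0.7 ]
```

View pics/side16c.png

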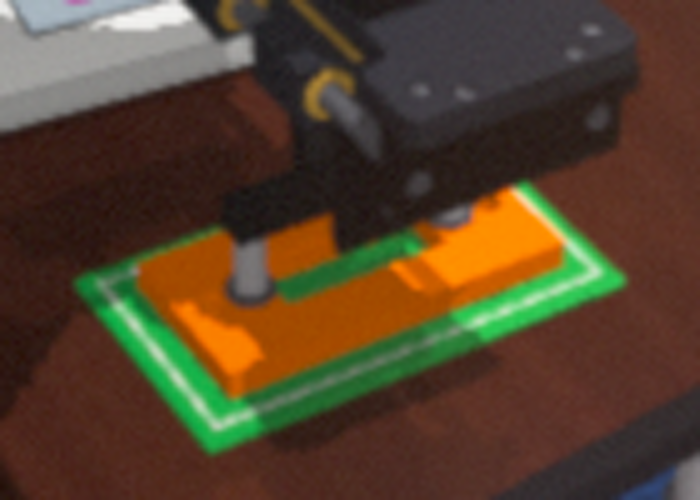

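```bash
python3 - <<'E'
from h import *
np.set_printoptions(precision=4,suppress=True)
f=lambda x,y:[240+(x+.5)/5-.5,220+(y+.5)/5-.5]
M=plane("side",[f(624,281),f(211,453),f(77,284),f(490,130)],.004)
M=plane("side",[[364,275],[283,310],[255,277],[332,247]],.004); c=M.mean(0)
ax=(M[0]-M[1])+(M[3]-M[2]);ax/=np.linalg.norm(ax);ay=np.array([-ax[1],ax[0],0])
B=plane("side",[f(237,397),f(562,263)],.005);T=plane("side",[f(138,268),f(234,378),f(562,243)],.015)
for P in(B,T): print(np.c_[(P-c)@ax,(P-c)@ay]*1000)
E
```

```text
[[-56.8579 -27.6183]
 [ 61.4605 -28.8772]]
[[-58.2803  30.1137]
 [-58.6784 -29.5282]
 [ 59.8337 -30.4243]]
```

Its corners sit within about 2 mm of centred and under 1° of aligned in the mat frame. I'll make contact, then release.

Request:
arm_command(
  targets=[
    [255,0.5,0,0,0,0,0],
    [255,1,0,0,0,0,0],
    [255,1.5,0,0,0,0,0],
    [255,1.5,0,0,0,0,0],
  ],
)

```text
time: 16.45
ee_pos: [0.512, 0.2646, -0.0108]
eef_rot: [-0.51, 0.49, 0.51, 0.489]
ft_force: [-2.3, -1.6, 5.1]
width: 0.0117
```

```bash
python3 - <<'E'
from h import *
st();camera("side");st()
E
```

```text
t 16.45 p [ 0.512   0.2646 -0.0108] yaw 92.36 xt [-0.0013 -0.0013 -1.    ] F [-2.31 -1.61  5.15] T [-0.31  0.39 -0.01] w 0.0117 q [ 0.13  0.57 -0.86  1.75  0.49  1.05  0.7 ]
t 16.5 p [ 0.512   0.2646 -0.0108] yaw 92.36 xt [-0.0013 -0.0012 -1.    ] F [-2.38 -2.46  5.56] T [-0.39  0.47  0.03] w 0.0113 q [ 0.13  0.57 -0.86  1.75  0.49  1.05  0.7 ]
```

Contact: the vertical force went from -2 N to +5 N at the expected height. Releasing.

Request:
arm_command(
  targets=[
    [240,0,0,0,0,0,0],
    [220,0,0,0,0,0,0],
    [200,0,0,0,0,0,0],
    [160,0,0,0,0,0,0],
    [100,0,0,0,0,0,0],
    [0,0,0,0,0,0,0],
    [0,0,0,0,0,0,0],
    [0,0,0,0,0,0,0],
    [0,0,0,0,0,0,0],
    [0,0,0,0,0,0,0],
  ],
)

```text
time: 17.5
ee_pos: [0.512, 0.2647, -0.0112]
eef_rot: [-0.51, 0.49, 0.51, 0.489]
ft_force: [0.0, -0.6, 0.3]
width: 0.067
```

```bash
python3 - <<'E'
from h import *
st()
a=camera("side")[:,:,::-1].copy()
cv2.imwrite("pics/side17c.png",cv2.resize(a[220:320,240:380],None,fx=5,fy=5,interpolation=2))
E
```

```text
t 17.5 p [ 0.512   0.2647 -0.0112] yaw 92.36 xt [-1.4e-03 -9.0e-04 -1.0e+00] F [ 0.02 -0.63  0.33] T [ 0.14 -0.11  0.04] w 0.067 q [ 0.13  0.57 -0.86  1.75  0.49  1.05  0.7 ]
```

View pics/side17c.png

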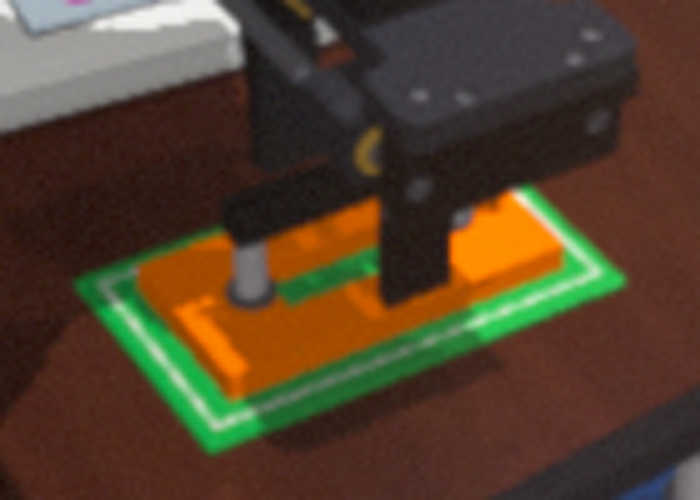

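The plate lies flat and the fingers are off the bar on both sides. I'll go straight up.

Request:
arm_command(
  targets=[
    [0,-4,0,0,0,0,0],
    [0,-12,0,0,0,0,0],
    [0,-25,0,0,0,0,0],
    [0,-45,0,0,0,0,0],
    [0,-75,0,0,0,0,0],
    [0,-110,0,0,0,0,0],
    [0,-150,0,0,0,0,0],
    [0,-180,0,0,0,0,0],
    [0,-180,0,0,0,0,0],
  ],
)

```text
time: 18.45
ee_pos: [0.5139, 0.2666, 0.1744]
eef_rot: [0.511, -0.488, -0.509, -0.491]
ft_force: [0.4, 0.3, -0.4]
width: 0.0871
```

Request:
arm_command(
  targets=[
    [0,0,40,0,0,0,0],
    [0,0,80,0,0,0,0],
    [0,0,120,0,0,0,0],
    [0,0,150,0,0,0,0],
    [0,0,150,0,0,0,0],
    [0,0,150,0,0,0,0],
  ],
)

```text
time: 19.05
ee_pos: [0.3626, 0.2582, 0.1695]
eef_rot: [0.511, -0.49, -0.509, -0.489]
ft_force: [0.5, -0.2, -0.5]
width: 0.0872
```

```bash
python3 - <<'E'
from h import *
st()
a=camera("side")[:,:,::-1].copy();b=camera("top")[:,:,::-1].copy()
cv2.imwrite("pics/s18.png",a);cv2.imwrite("pics/t18.png",b)
E
```

```text
t 19.05 p [0.3626 0.2582 0.1695] yaw 92.36 xt [ 9.0e-04 -2.7e-03 -1.0e+00] F [ 0.49 -0.19 -0.5 ] T [ 0.12 -0.15 -0.02] w 0.0872 q [ 0.4  -0.02 -1.09  1.88 -0.01  1.27  0.93]
```

View pics/s18.png

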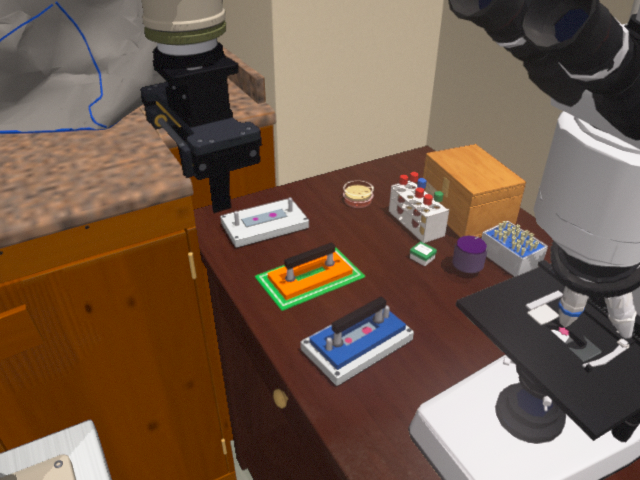

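View pics/t18.png

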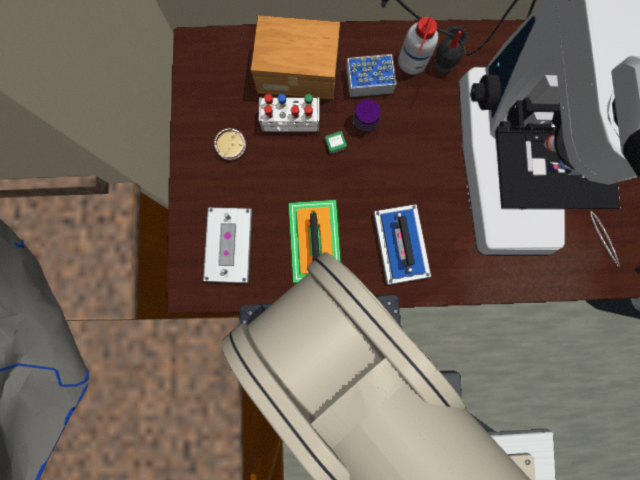

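The plate lies on the mat, at about (310,272) in the side view and (315,240) in the top view, inside the white border. The slide is bare, the blue plate is seated, and the gripper is well clear. One last measurement, then I'll hand in.

```bash
python3 - <<'E'
from h import *
np.set_printoptions(precision=4,suppress=True)
a=cv2.imread("pics/s18.png")
c=big(mask(a,(5,150,100),(20,255,255),(255,245,365,305)));h=cv2.convexHull(c).reshape(-1,2)
M=plane("side",[[364,275],[283,310],[255,277],[332,247]],.004); c0=M.mean(0)
ax=(M[0]-M[1])+(M[3]-M[2]);ax/=np.linalg.norm(ax);ay=np.array([-ax[1],ax[0],0])
P=plane("side",h,.014)-c0; u,v=P@ax*1e3,P@ay*1e3;print("mat-frame extents at top face",u.min(),u.max(),v.min(),v.max())
k=big(mask(a,(0,0,0),(179,255,60),(280,240,340,272)));r=cv2.minAreaRect(k);Q=plane("side",[r[0]],.044)-c0;print("bar",r,Q@ax*1e3,Q@ay*1e3)
st()
print(close_job())
E
```

```text
mat-frame extents at top face -63.13162442619727 61.29688104999402 -38.319832947140654 31.66099274348296
bar ((309.0386657714844, 255.10052490234375), (9.692435264587402, 52.410945892333984), 68.96248626708984) [1.0955] [2.5444]
t 19.15 p [0.363  0.2585 0.1692] yaw 92.33 xt [-0.0012 -0.0007 -1.    ] F [-0.75 -0.59 -0.12] T [ 0.07 -0.15 -0.  ] w 0.0868 q [ 0.4  -0.01 -1.09  1.88 -0.01  1.27  0.93]
the job is handed in; nothing more can be done
None
```

I lifted the orange plate straight up off its dowels, level and by its bar. I then set it flat on the green mat with the handle up, released it after contact, backed the arm off and handed in at about 19 s of the 38 s.

**First grasp missed:** the jaws shut just above the bar without touching it. The side camera put the real fingertips about 33 mm above the reported TCP. Pictures from known moves showed the error was in height rather than sideways. I allowed for it, and the second grasp stopped at 12 mm, the bar's width.

**Last checks:**
- **Lift:** about 2 N of load, just the plate's weight, so it did not bind.
- **Contact with the mat:** the vertical force went from -2 N to +5 N at the expected height before I opened the jaws.
- **Placing:** the bar centre measured about 1 mm along and 2.5 mm across from the mat's centre. The plate lies lengthwise, inside the white border.
- **Other items:** the slide is bare, the blue plate is still seated, and the gripper touches nothing.

**Disagreements:**
- The top and side views differed by about 4 mm on the mat's centre across its width, so I placed the plate between the two values.
- The last outline check read 38 mm on the plate's near side instead of 30 mm. I put this down to the outline including the plate's side face, because the corners measured just before release were within about 2–3 mm of centred.

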